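# Free the seized wing nut and set the length stop

### The job

The wing nut that drives the length stop on the saw table is seized: rock it back and forth in small arcs, against its stops each way, until it breaks free. Then keep turning it counterclockwise until the steel pointer on the sliding stop lines up with the brass set mark on the scale bar, and leave it there. Move the stop only by its wing nut, and do not disturb the set mark or the loose things lying around the fixture.

Things in the scene. Friction and masses are not known exactly. Their poses are not given: they have to be found in the camera images.
- stop_base: Fixed length-stop fixture: grey base plate 235 x 240 x 8 mm with a teal housing block 112 x 112 mm, top 46 mm above the table. Origin on the table under the wing nut's axis; x points from there to the scale bar (plate from -72 to +163 mm), y along the scale bar, z up. Stop and set mark reach 44 mm above the table.
- wing_nut (a joint): Wing nut angle about its upright axis (rad), counterclockwise from above positive; 0 = wings along the fixture's x. Resists with 0.35 N m, stays where left. Seized, it has slightly springy stops near -0.3 and +0.3. Alternating swings past +0.2 and past -0.2 loosen it one step each; after 4 to 6 it turns freely, from -0.45 to 2.3. Pushing harder one way does not free it.
- wing_a (a point): Point in one wing, 58 mm from the axis, 78 mm above the table. Steel wing nut 152 mm across: two opposite upright wings, plates 14 mm thick, 40 mm high (58 to 98 mm above the table), 16 to 76 mm from the axis; hub radius 24 mm; stud at the centre to 110 mm above the table. At joint 0 this wing points to the fixture's +x.
- wing_b (a point): The same point in the opposite wing (to the fixture's -x at joint 0).
- sled: The sliding aluminium stop (50 mm long, top 43 mm above the table) driven by the wing nut: 30 mm along the fixture's +y per rad counterclockwise. Not to be pushed directly.
- pointer (a point): Tip of the dark steel pointer (a diamond plate 28 mm across its corners) on the stop's side towards the scale bar, 30 mm above the table, 140 mm from the wing nut's axis along the fixture's x.
- mark_tip (a point): Tip of the brass set mark (a like diamond plate under a screw) clamped on the scale bar, pointing at the pointer's track, 30 mm above the table. At the start 30 to 54 mm along the fixture's +y from where the pointer stands at joint 0; it is to stay there.
- offcut: Loose brown wood offcut 120 x 35 x 25 mm lying by the fixture's robot side, origin under its centre. Leave it.
- dark_offcut: Loose dark wood offcut 90 x 40 x 30 mm beside the fixture, origin under its centre. Leave it.
- spanner: Loose steel spanner 180 mm long lying beside the fixture. Leave it.

How it is judged:
By the outcome, as a careful person would: the job done as asked, in the order asked, and still so for the second after the job is handed in, with the robot touching nothing.
It also fails if it takes over 51 s, if anything falls off the work surface, if the arm or the gripper's body presses on something with over 40 N, if the wrist force passes 120 N, or if a joint passes its speed limit or range.

### The arm

A 6-joint arm with a two-finger parallel gripper is mounted at the origin on the work surface. World frame = base frame: x ahead of the robot, y to its left, z up, the work surface at z = 0. Lengths are in mm, angles in degrees, forces in N, time in s.
With the tool pointing down it reaches from about 300 to 850 mm from the base axis. Payload 4.2 kg.
Tool frame: the origin (TCP) lies on the front face of the gripper's body, between the roots of the fingers; the fingertips stand 78 mm ahead of it and the grasp point (between the pads) lies 60 mm ahead of it; x points along the fingers, y is the direction in which the jaws open and shut, and the axes are right-handed (so a half turn about x gives the same grasp; the last joint's range is limited). The gripper opens to 91 mm and grips with 3 to 60 N. Pads are 32 mm wide; open, the fingers measure 118 mm over their backs; the gripper's body (76 mm by 178 mm) begins 60 mm behind the grasp point.
Start: joints at [-70.989, 18.312, 89.639, -0, 72.044, -1.146], TCP at [198.14, -539.792, 292.276] pointing down, gripper open.
Joint ranges: [-177.97, 177.97], [-48.28, 115.42], [12.27, 149.76], [-77.06, 257.06], [2.81, 150.46], [-146.56, 146.56]. Speed limits (degrees/s): [147.25, 147.25, 180, 180, 180, 180].

### API

Orientations are given as [roll, pitch, yaw] about the fixed x, y, z axes, in that order (R = Rz(yaw) Ry(pitch) Rx(roll)).
In Python, from workcell import status, viewer, env gives the robot as it stands. The module is installed in compiled form; this text tells all that it offers.
- The arm moves only by the tool move_arm, never from a script. Its argument "moves" is a list of rows, each a list of 3 entries, a list of its own where there are three numbers: the shift along the tool's x, y, z in cm, then the turn about the tool's x in rad, then the gripper's target within -1 to 1 (fully open at 1, half-way at 0, shut at -1). A call has 1 to 20 rows; each row is the pose to reach, as a shift and turn from the pose commanded when the call began, along the tool's axes at that moment; what a row does not reach only later rows make up. A row lasts 1/8 s, in which the tool goes at most 62.5 mm and 10.7 degrees, less where a joint would pass 70% of its speed; a pose out of reach is approached as far as the arm can. A call with a gripper value outside its range is refused whole. The fingers move at their own pace and stop on an object; "force" is the grip in N (left out, the last holds). Time passes only in rows, so rows that repeat a pose let the fingers close. It gives the time, the measured TCP pose, the force and the opening at its end, in the units of the state.
- status.state(): the state, without advancing time (a new reading comes with each control period).
- viewer.grab_frame(name): name is "scene" or "top" or "wrist"; returns the picture (400x640x3 uint8, red, green, blue); there is no depth.
- viewer.get_calibration(name): a dict with "camera_matrix" (3x3 intrinsics, pixels), "eye" and "rotation" of the camera in the world. Camera axes: x right, y down, z forward; pixel columns grow to the right and rows downward; lengths in mm; the calibration is good to about 2 mm. A picture is of the moment at which its call begins: read the wrist's pose just before it. get_calibration takes no time and is no camera call; for the wrist camera it gives the pose at the moment of the call.
- env.job_done(): hands the job in, once; it reports no verdict.
The state is a dict: "time_s": time; "qpos": joint angles; "qvel": joint speeds; "effort": joint torques, N m; "ee_pos": TCP position; "ee_rot": TCP orientation; "force": force on the tool from outside, world axes, zero at the start; "torque": the same for the moment, N m; "gripper_width": finger opening in mm.
Only numpy, scipy, OpenCV 4.12 (cv2) and the standard library are available. Lean on these libraries where they do the work, as an engineer would, in place of code of your own. Each camera call takes 0.05 s, during which the arm holds its last target.

## Working session

There is one attempt and no reset: what is moved stays moved. The work goes in short steps, Python scripts to look and compute and a tool call to move; the robot and the scene stay as the last step left them, time stands still between calls to the robot, and variables do not carry over. Pictures are saved under pics/ and viewed, and the job is handed in when it is done.

Besides the shell and the picture viewer there is one more tool, called after "Request:" as name(argument=value, ...) on one line, values as JSON. move_arm: Moves the arm, as the interface text tells. Its arguments: {"type":"object","properties":{"moves":{"type":"array","items":{"type":"array"}},"force":{"type":"number"}},"required":["moves"]}

```bash
mkdir -p pics; python3 - <<'E'
from workcell import status, viewer, env
import cv2
print(status.state())
for n in ("top","scene","wrist"):
    c=viewer.get_calibration(n); print(n,c)
    im=viewer.grab_frame(n); cv2.imwrite(f"pics/{n}0.png",im[:,:,::-1])
E
```

```text
{'time_s': 0.0, 'qpos': array([-7.09883397e+01,  1.83509129e+01,  8.97040607e+01, -3.25562322e-04,
        7.20439334e+01, -1.14485477e+00]), 'qvel': array([ 0.01533221, -0.060125  ,  0.02693428,  0.09862978, -0.05098666,
       -0.0286697 ]), 'effort': array([ 3.62387895e-03, -4.12453830e+01, -2.31973958e+01,  7.27937277e-02,
        4.54470597e-02, -1.46003422e-04]), 'ee_pos': array([ 198.03132125, -539.44699089,  291.44335376]), 'ee_rot': array([-90.96554687,  89.90109256, 109.19106879]), 'force': array([-0.00370583, -0.68854193, -0.47194102]), 'torque': array([0.02917125, 0.05376465, 0.0365549 ]), 'gripper_width': 90.78587957220216}
top {'camera_matrix': array([[383.65761862,   0.        , 319.80940232],
       [  0.        , 383.65761862, 200.15831009],
       [  0.        ,   0.        ,   1.        ]]), 'eye': array([497.86473467,  44.2061739 , 718.27787181]), 'rotation': array([-173.74484577,   -0.58805791,  -89.27644002])}
scene {'camera_matrix': array([[413.40654221,   0.        , 310.71907395],
       [  0.        , 413.40654221, 194.84387611],
       [  0.        ,   0.        ,   1.        ]]), 'eye': array([1043.13734105,  -40.08809745,  724.13893559]), 'rotation': array([-143.37472894,    0.47142766,   78.46717945])}
wrist {'camera_matrix': array([[310.73392475,   0.        , 317.99313387],
       [  0.        , 310.73392475, 198.88143461],
       [  0.        ,   0.        ,   1.        ]]), 'eye': array([ 262.74449446, -516.32545068,  384.39326165]), 'rotation': array([ 1.65791697e+02,  8.21455812e-03, -6.98678461e+01])}
```

View pics/top0.png

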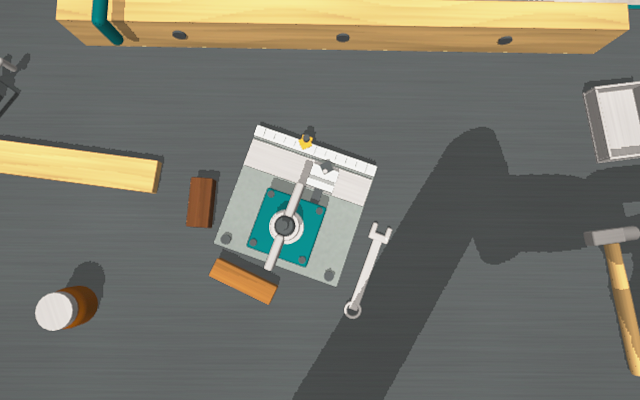

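View pics/scene0.png

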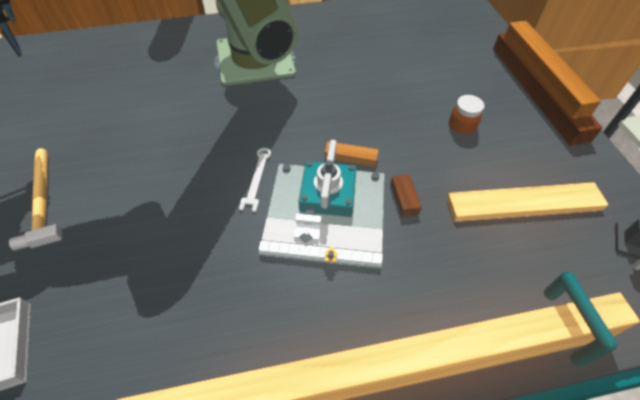

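```bash
cat > h.py <<'E'
import numpy as np, cv2
from scipy.spatial.transform import Rotation as R
from workcell import status, viewer, env
def ray(c,uv,z):
    K=c["camera_matrix"]; d=np.linalg.inv(K)@np.array([uv[0],uv[1],1.]); d=R.from_euler('xyz',c["rotation"],degrees=True).as_matrix()@d
    e=np.array(c["eye"]); return e+d*(z-e[2])/d[2]
def proj(c,p):
    q=R.from_euler('xyz',c["rotation"],degrees=True).as_matrix().T@(np.array(p,float)-c["eye"]); q=c["camera_matrix"]@q; return q[:2]/q[2]
E
python3 - <<'E'
import cv2
im=cv2.imread("pics/top0.png")[110:330,180:410]
cv2.imwrite("pics/top0c.png",cv2.resize(im[:190],None,fx=3.4,fy=3.1,interpolation=cv2.INTER_CUBIC)[:600])
from h import *
c=viewer.get_calibration("top")
for uv in [(258,122),(377,163),(215,243),(338,287)]: print(ray(c,uv,8).round(1))
print("stud",ray(c,(284.5,226),110), "wing ends",ray(c,(307,163),98),ray(c,(268,268),98))
im=viewer.grab_frame("wrist"); cv2.imwrite("pics/w1.png",im[:,:,::-1])
E
```

```text
[723.7 157.3   8. ]
[647.8 -69.    8. ]
[494.1 229.2   8. ]
[417.4   2.8   8. ]
stud [522.7265009   94.13857224 110.        ] wing ends [627.06838084  60.52464397  98.        ] [456.05731334 119.87584214  98.        ]
```

View pics/top0c.png

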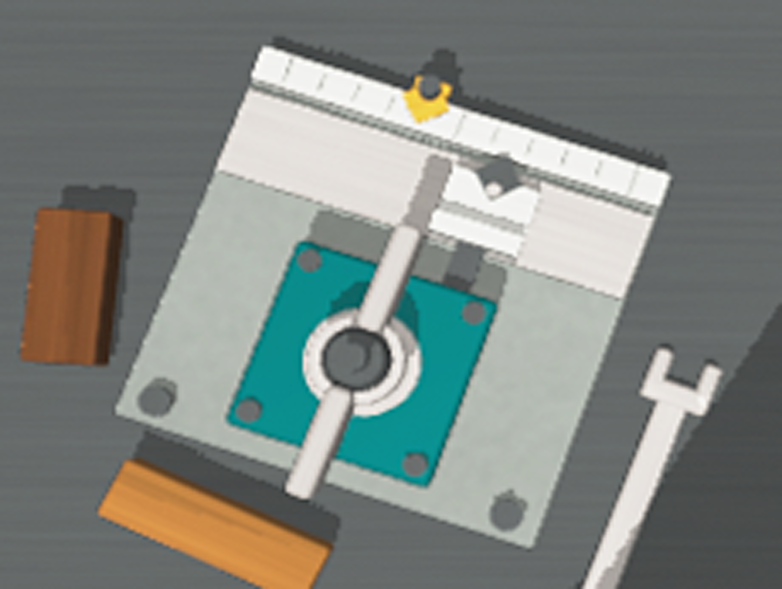

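View pics/w1.png

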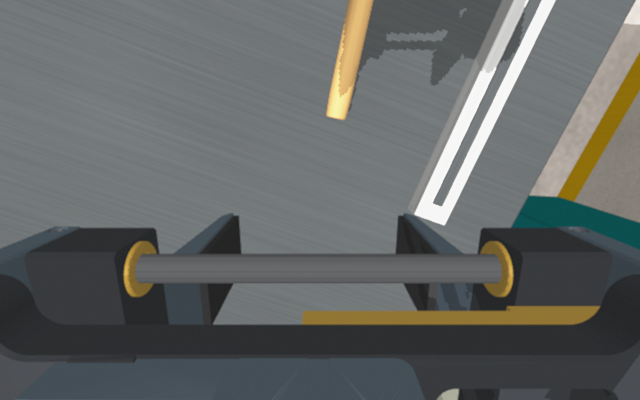

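```bash
cat > m.py <<'E'
from h import *
c=viewer.get_calibration("top"); im=cv2.imread("pics/top0.png")
b,g,r=[im[:,:,i].astype(int) for i in range(3)]
roi=np.zeros(b.shape,bool); roi[115:295,200:385]=1
teal=((g-r>60)&(b-r>50)&roi).astype(np.uint8)
print("teal rect",cv2.minAreaRect(cv2.findNonZero(teal)))
# plate+bar: light greyish (not dark table)
lum=im.mean(2)
fx=((lum>105)&roi).astype(np.uint8)|teal
fx=cv2.morphologyEx(fx,cv2.MORPH_CLOSE,np.ones((9,9)))
n,l,s,_=cv2.connectedComponentsWithStats(fx); k=1+np.argmax(s[1:,4]); 
rc=cv2.minAreaRect(cv2.findNonZero((l==k).astype(np.uint8)));print("plate",rc)
for p in cv2.boxPoints(rc): print(p,ray(c,p,8).round(1))
yel=((r-b>100)&(g-b>70)&roi); ys,xs=np.nonzero(yel); print("brass",xs.min(),xs.max(),ys.min(),ys.max()); 
brt=((lum>175)&roi)
st=status.state(); M=R.from_euler('xyz',st['ee_rot'],degrees=True).as_matrix(); print(M.round(3))
cv2.imwrite("pics/tz.png",cv2.resize(im[115:195,260:380],None,fx=6,fy=6,interpolation=cv2.INTER_NEAREST))
cv2.imwrite("pics/tw.png",cv2.resize(im[175:280,235:335],None,fx=5.5,fy=5.5,interpolation=cv2.INTER_NEAREST))
s0=cv2.imread("pics/scene0.png"); cv2.imwrite("pics/sz.png",cv2.resize(s0[130:270,255:390],None,fx=4.2,fy=4.2,interpolation=cv2.INTER_NEAREST))
E
python3 m.py
```

```text
teal rect ((286.1854248046875, 226.66592407226562), (62.8980598449707, 62.981815338134766), 19.5731258392334)
plate ((292.0, 204.5), (179.0, 184.0), 90.0)
[200. 115.] [735.7 267.9   8. ]
[384. 115.] [741.3 -82.8   8. ]
[384. 294.] [405.9 -80.9   8. ]
[200. 294.] [402.1 252.4   8. ]
brass 210 312 135 294
[[-0.     0.345 -0.939]
 [ 0.001 -0.939 -0.345]
 [-1.    -0.001  0.   ]]
```

View pics/tz.png

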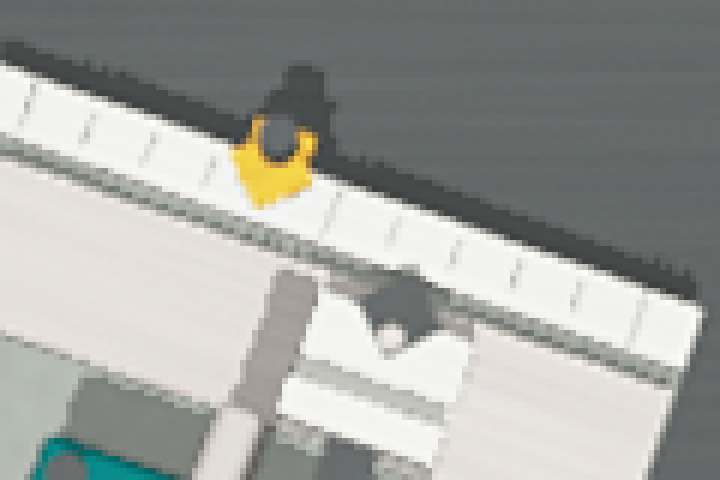

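View pics/tw.png

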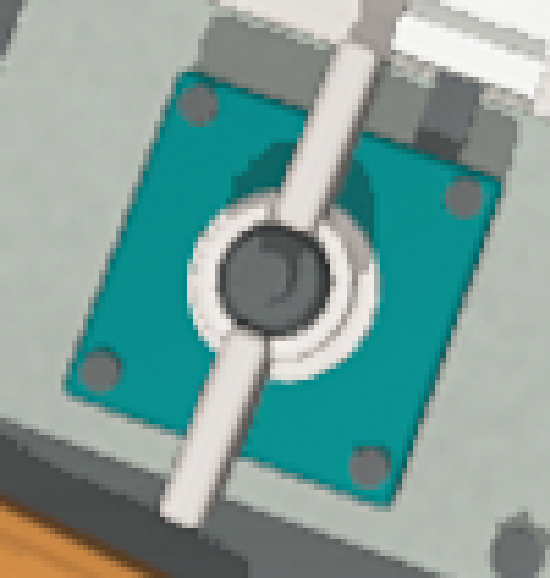

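View pics/sz.png

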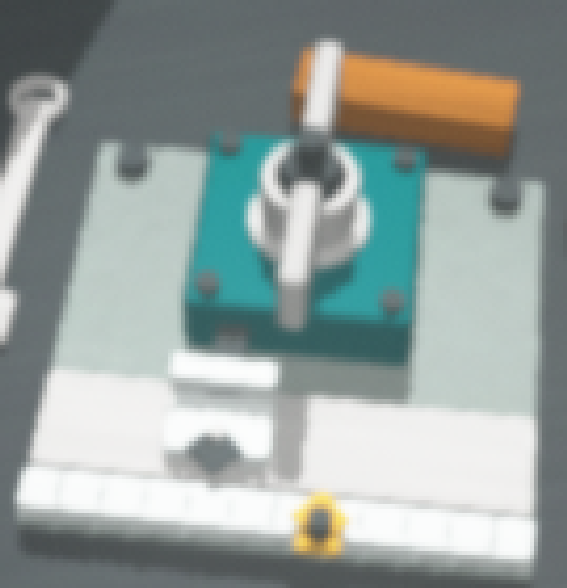

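```bash
cat > m2.py <<'E'
from h import *
c=viewer.get_calibration("top")
t=[np.array(p)/5.5+[235,175]-.5 for p in [(182,72),(500,180),(392,507),(65,392)]]
P=[ray(c,p,46)[:2] for p in t]; ang=lambda v:np.degrees(np.arctan2(v[1],v[0]))
print("teal ctr",np.mean(P,0), [ang(P[0]-P[3]),ang(P[1]-P[2]),ang(P[0]-P[1])-90,ang(P[3]-P[2])-90],[np.linalg.norm(P[0]-P[3]),np.linalg.norm(P[0]-P[1])])
A=ray(c,np.array([360,44])/5.5+[235,175]-.5,98)[:2];B=ray(c,np.array([181,522])/5.5+[235,175]-.5,98)[:2]
print("wing",A,B,(A+B)/2,ang(A-B),np.linalg.norm(A-B)); print("stud",ray(c,np.array([275,278])/5.5+[234.5,174.5],100))
pt=ray(c,np.array([408,268])/6+[259.5,114.5],30)[:2]; mk=ray(c,np.array([262,207])/6+[259.5,114.5],30)[:2]
y=np.radians(-18); print("ptr",pt,"mark",mk); 
Rm=np.array([[np.cos(y),np.sin(y)],[-np.sin(y),np.cos(y)]]); print(Rm@(mk-pt)); O=np.mean(P,0); print(Rm@(pt-O),Rm@(mk-O))
E
python3 m2.py
```

```text
teal ctr [524.43395617  96.22805994] [np.float64(-18.396152291557076), np.float64(-17.566572740701076), np.float64(-18.062167349189295), np.float64(-18.43686670061429)] [np.float64(108.03337120709075), np.float64(107.86047152072928)]
wing [594.50721549  71.50458962] [453.83179    120.75520198] [524.16950275  96.1298958 ] -19.295203294108873 149.04763719449392
stud [524.66798195  94.99417181 100.        ]
ptr [648.90417553  24.99919703] mark [667.18656093  69.75259388]
[ 3.55802159 48.21257749]
[140.38914234 -29.27926115] [143.94716392  18.93331635]
```

Request:
move_arm(moves=[[[0,-52.1,-48.1],0.69,1],[[0,-52.1,-48.1],0.69,1],[[0,-52.1,-48.1],0.69,1],[[0,-52.1,-48.1],0.69,1],[[0,-52.1,-48.1],0.69,1],[[0,-52.1,-48.1],0.69,1],[[0,-52.1,-48.1],0.69,1],[[0,-52.1,-48.1],0.69,1],[[0,-52.1,-48.1],0.69,1],[[0,-52.1,-48.1],0.69,1],[[0,-52.1,-48.1],0.69,1],[[0,-52.1,-48.1],0.69,1],[[0,-52.1,-48.1],0.69,1],[[0,-52.1,-48.1],0.69,1],[[0,-52.1,-48.1],0.69,1],[[0,-52.1,-48.1],0.69,1]])

```text
time_s: 2.2
ee_pos: [469.9, 114.1, 292.4]
ee_rot: [167.5, 90.0, -32.0]
force: [0.8, -0.4, 0.9]
gripper_width: 91.1
```

```bash
cat > look.py <<'E'
import sys
from h import *
st=status.state(); M=R.from_euler('xyz',st['ee_rot'],degrees=True).as_matrix()
print("t",st['time_s'],"pos",st['ee_pos'].round(1),"q",st['qpos'].round(1),"F",st['force'].round(1),"T",st['torque'].round(2),"w",round(st['gripper_width'],1))
print("-z angle",np.degrees(np.arctan2(-M[1,2],-M[0,2])), "x",M[:,0].round(3))
for n in sys.argv[2:]:
    c=viewer.get_calibration(n); np.save(f"pics/{n}{sys.argv[1]}.npy",c,allow_pickle=True)
    cv2.imwrite(f"pics/{n}{sys.argv[1]}.png",viewer.grab_frame(n)[:,:,::-1])
E
python3 look.py 1 wrist
```

```text
t 2.2 pos [469.9 114.1 292.4] q [ 12.3  10.  101.   -0.   68.9 121.8] F [ 0.8 -0.4  0.9] T [0.01 0.05 0.05] w 91.1
-z angle -19.463517227019725 x [ 0. -0. -1.]
```

View pics/wrist1.png

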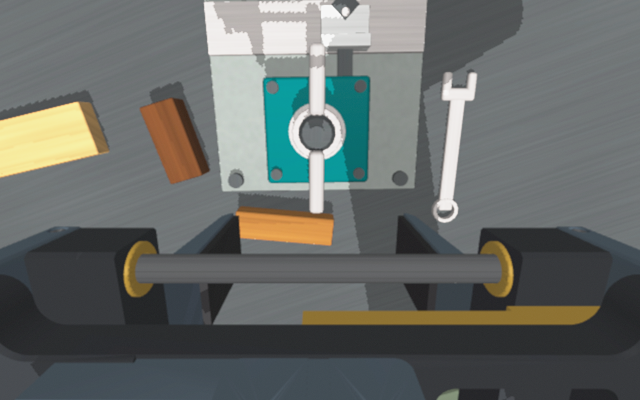

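```bash
python3 - <<'E'
from h import *
c=np.load("pics/wrist1.npy",allow_pickle=True).item()
print(ray(c,(317,132),100),ray(c,(316.5,211),98),ray(c,(317.5,47),98))
for uv in [(264,77),(369,77),(368,182),(265,182)]: print(ray(c,uv,46).round(1))
E
```

```text
[525.66736001  94.59354879 100.        ] [455.62197828 119.96138713  98.        ] [591.98836789  70.61854908  98.        ]
[594.  128.1  46. ]
[558.1  26.7  46. ]
[453.8  60.1  46. ]
[492. 168.  46.]
```

Request:
move_arm(moves=[[[6,0,0],0,1],[[12,0,0],0,1],[[14.7,0,0],0,0.2],[[14.7,0,0],0,-1],[[14.7,0,0],0,-1],[[14.7,0,0],0,-1],[[14.7,0,0],0,-1],[[14.7,0,0],0,-1],[[14.7,0,0],0,-1]], force=30)

```text
time_s: 3.38
ee_pos: [470.2, 115.1, 145.4]
ee_rot: [-159.3, 90.0, 1.4]
force: [-0.7, 0.8, -0.8]
gripper_width: 24.1
```

```bash
python3 look.py 2 scene
```

```text
t 3.375 pos [470.2 115.1 145.4] q [ 12.4  18.8 113.2  -0.   48.  121.8] F [-0.7  0.8 -0.8] T [ 0.04  0.04 -0.04] w 24.1
-z angle -19.372283704299193 x [ 0.  0. -1.]
```

View pics/scene2.png

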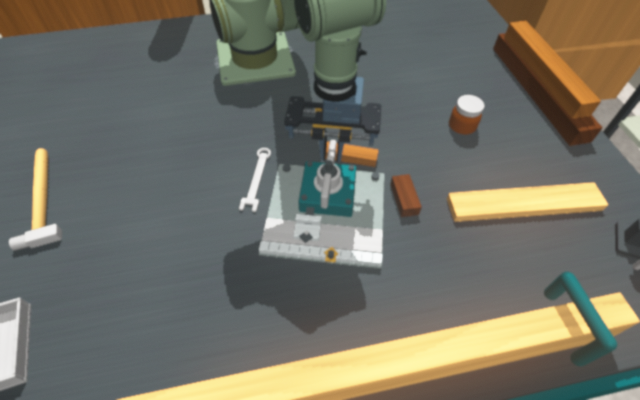

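Request:
move_arm(moves=[[[0,0,0],0,-1],[[0,0,0],0,-1],[[0,0.58,-0.03],-0.1,-1],[[0,1.15,-0.12],-0.2,-1],[[0,1.6,-0.22],-0.28,-1],[[0,1.92,-0.33],-0.34,-1],[[0,1.92,-0.33],-0.34,-1]], force=30)

```text
time_s: 4.3
ee_pos: [467.0, 97.0, 145.3]
ee_rot: [-93.4, 89.8, 86.4]
force: [-0.7, 6.7, -0.5]
gripper_width: 13.9
```

```bash
python3 look.py 3 scene wrist
```

```text
t 4.3 pos [467.   97.  145.3] q [ 10.2  18.3 114.1   0.3  47.6 100.2] F [-0.7  6.7 -0.5] T [ 0.98  0.05 -0.86] w 13.9
-z angle -0.15857143507300991 x [ 0.     0.003 -1.   ]
```

View pics/wrist3.png

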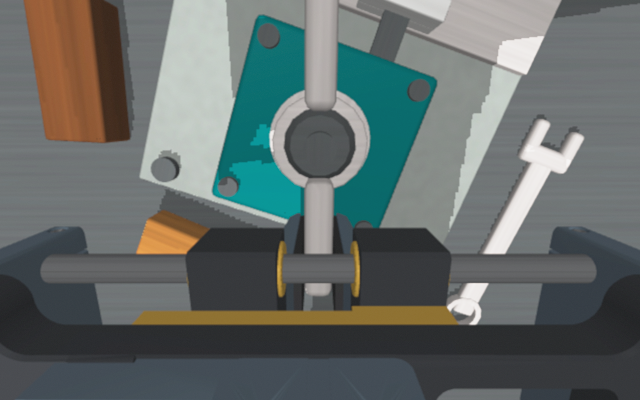

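Request:
move_arm(moves=[[[0,-0.89,-0.07],0.155,-1],[[0,-1.76,-0.275],0.31,-1],[[0,-2.59,-0.61],0.465,-1],[[0,-3.35,-1.07],0.62,-1],[[0,-3.35,-1.07],0.62,-1],[[0,-2.59,-0.61],0.465,-1],[[0,-1.76,-0.275],0.31,-1],[[0,-0.89,-0.07],0.155,-1],[[0,0,0],0,-1],[[0,0,0],0,-1],[[0,-0.89,-0.07],0.155,-1],[[0,-1.76,-0.275],0.31,-1],[[0,-2.59,-0.61],0.465,-1],[[0,-3.35,-1.07],0.62,-1],[[0,-3.35,-1.07],0.62,-1]])

```text
time_s: 6.28
ee_pos: [477.5, 129.4, 145.3]
ee_rot: [94.3, 90.0, -120.9]
force: [-0.9, 1.0, 1.8]
gripper_width: 13.9
```

```bash
python3 look.py 4 wrist
```

```text
t 6.275 pos [477.5 129.4 145.3] q [ 13.8  19.6 111.8  -0.   48.5 139. ] F [-0.9  1.   1.8] T [0.21 0.12 0.16] w 13.9
-z angle -35.18920179905175 x [-0. -0. -1.]
```

View pics/wrist4.png

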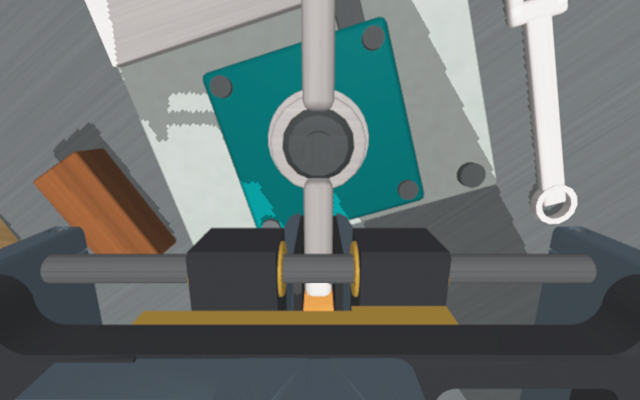

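Request:
move_arm(moves=[[[0,0.89,-0.07],-0.155,-1],[[0,1.76,-0.275],-0.31,-1],[[0,2.59,-0.61],-0.465,-1],[[0,3.35,-1.07],-0.62,-1],[[0,3.35,-1.07],-0.62,-1],[[0,2.59,-0.61],-0.465,-1],[[0,1.76,-0.275],-0.31,-1],[[0,0.89,-0.07],-0.155,-1],[[0,0,0],0,-1],[[0,0,0],0,-1],[[0,0.89,-0.07],-0.155,-1],[[0,1.76,-0.275],-0.31,-1],[[0,2.59,-0.61],-0.465,-1],[[0,3.35,-1.07],-0.62,-1],[[0,3.82,-1.45],-0.72,-1],[[0,3.82,-1.45],-0.72,-1]])

```text
time_s: 8.32
ee_pos: [467.3, 89.9, 145.3]
ee_rot: [-132.3, 89.9, 53.7]
force: [0.7, 5.4, -0.1]
gripper_width: 14.0
```

```bash
python3 look.py 5 top
```

```text
t 8.325 pos [467.3  89.9 145.3] q [9.500e+00 1.820e+01 1.142e+02 1.000e-01 4.750e+01 9.340e+01] F [ 0.7  5.4 -0.1] T [0.83 0.01 0.66] w 14.0
-z angle 6.02958097523035 x [ 0.001  0.001 -1.   ]
```

View pics/top5.png

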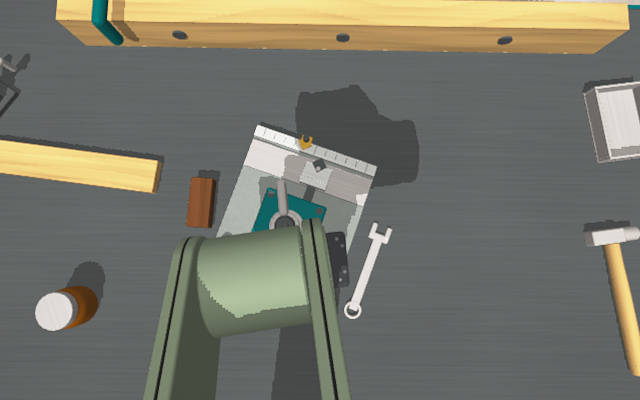

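Request:
move_arm(moves=[[[0,0.96,-0.08],-0.167,-1],[[0,1.89,-0.32],-0.333,-1],[[0,2.77,-0.71],-0.5,-1],[[0,3.57,-1.24],-0.667,-1],[[0,4.27,-1.89],-0.833,-1],[[0,4.86,-2.65],-1.0,-1],[[0,4.86,-2.65],-1.0,-1]])

```text
time_s: 9.25
ee_pos: [498.7, 44.7, 145.2]
ee_rot: [-166.0, 89.9, 77.3]
force: [0.2, 6.8, 0.6]
gripper_width: 13.9
```

```bash
python3 look.py 6 top scene wrist; python3 - <<'E'
import cv2
a=cv2.imread("pics/top6.png")[115:195,250:390];b=cv2.imread("pics/scene6.png")[200:275,255:395]
cv2.imwrite("pics/t6z.png",cv2.resize(a,None,fx=5.5,fy=5.5,interpolation=cv2.INTER_CUBIC));cv2.imwrite("pics/s6z.png",cv2.resize(b,None,fx=5.5,fy=5.5,interpolation=cv2.INTER_CUBIC))
E
```

```text
t 9.25 pos [498.7  44.7 145.2] q [  3.7  20.1 111.1   0.2  48.8  30.3] F [0.2 6.8 0.6] T [ 0.95 -0.06  0.54] w 13.9
-z angle 63.30994731714191 x [ 0.     0.002 -1.   ]
```

View pics/t6z.png

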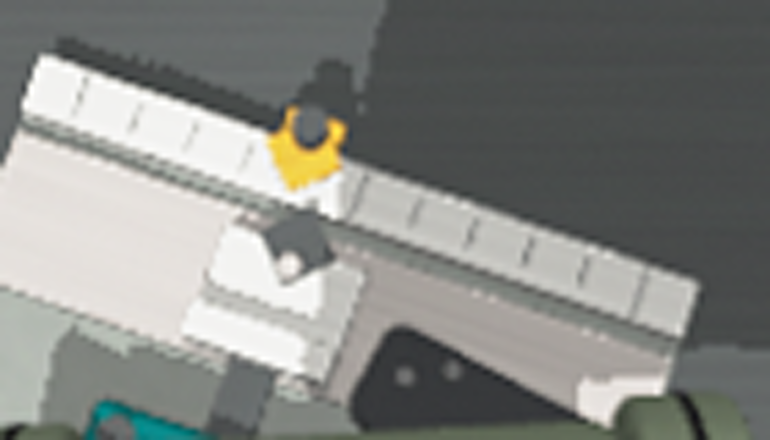

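View pics/s6z.png

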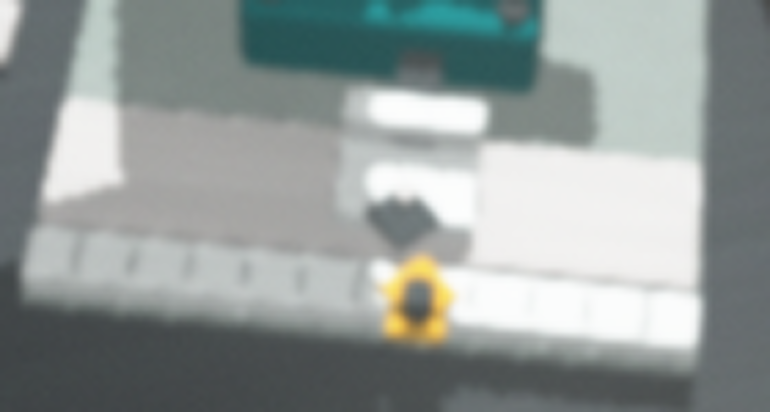

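View pics/wrist6.png

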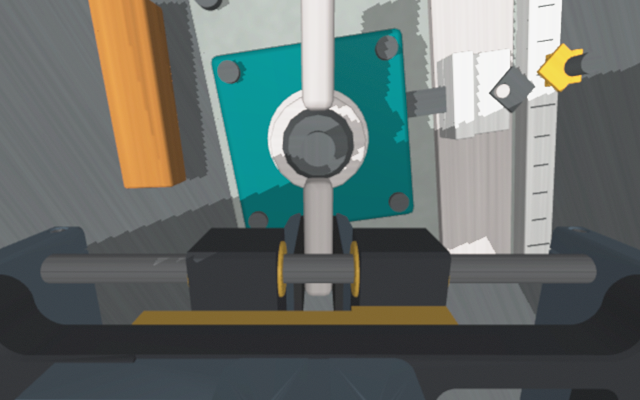

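```bash
python3 - <<'E'
import cv2
a=cv2.imread("pics/wrist6.png")[30:130,470:600]
cv2.imwrite("pics/w6z.png",cv2.resize(a,None,fx=6,fy=6,interpolation=cv2.INTER_NEAREST))
E
```

```text
(no output)
```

View pics/w6z.png

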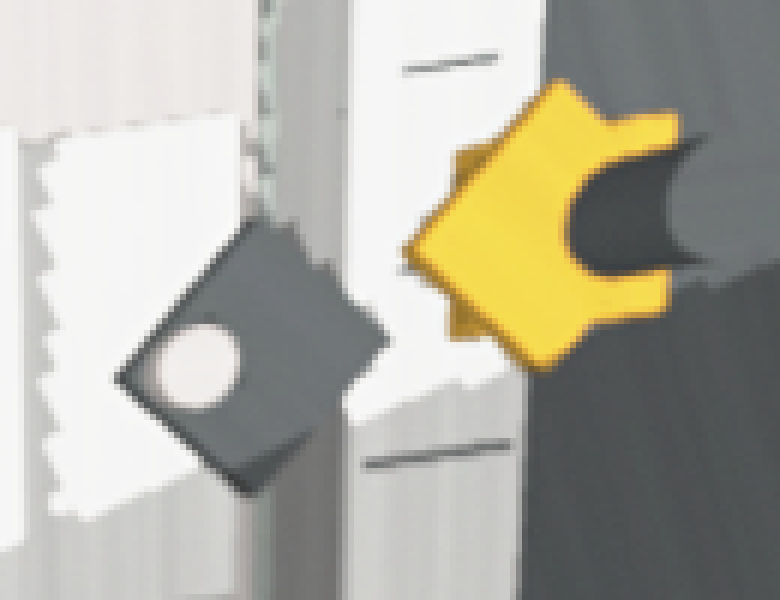

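```bash
python3 - <<'E'
from h import *
y=np.radians(-18.1); Rm=np.array([[np.cos(y),np.sin(y)],[-np.sin(y),np.cos(y)]]); O=np.array([524.5,95.8])
def f(c,p,z=30): return (Rm@(ray(c,p,z)[:2]-O)).round(2)
c=np.load("pics/wrist6.npy",allow_pickle=True).item()
for n,p in dict(tip=(390,338),left=(115,378),up=(255,217),dn=(250,495),mark=(405,250),mu=(560,80),md=(543,370)).items(): print(n,f(c,np.array(p)/6+[469.5,29.5]))
print("scale ticks",[f(c,np.array(p)/6+[469.5,29.5],z) for p in [(403,71),(497,56),(362,466),(510,444)] for z in (25,)])
print("teal edge");
for p in [(214,59),(400,30),(410,212),(240,225)]: print(f(c,p,46))
c=viewer.get_calibration("top"); s=[250-.5,115-.5]
print("top",f(c,np.array([316,200])/5.5+s),f(c,np.array([293,190])/5.5+s))
c=viewer.get_calibration("scene"); s=[255-.5,200-.5]
print("scene",f(c,np.array([401,248])/5.5+s),f(c,np.array([421,255])/5.5+s))
E
```

```text
tip [140.81  11.4 ]
left [112.    11.72]
up [126.69  25.58]
dn [126.18  -2.54]
mark [142.2   19.98]
mu [157.58  34.1 ]
md [156.94   5.71]
scale ticks [array([145.01,  37.99]), array([154.71,  37.97]), array([141.36,  -1.61]), array([157.38,  -1.7 ])]
teal edge
[-51.85  53.68]
[54.82 52.75]
[ 52.01 -54.57]
[-58.26 -46.69]
top [142.68  11.88] [143.4   20.22]
scene [137.97  12.74] [139.98  19.91]
```

Request:
move_arm(moves=[[[0,0.8,-0.06],-0.14,-1],[[0,1.59,-0.22],-0.28,-1],[[0,1.59,-0.22],-0.28,-1],[[0,1.59,-0.22],-0.28,-1]])

```text
time_s: 9.9
ee_pos: [513.8, 39.7, 145.2]
ee_rot: [163.5, 89.9, 62.8]
force: [1.4, 7.2, -0.4]
gripper_width: 13.6
```

```bash
python3 look.py 7 wrist top; python3 - <<'E'
import cv2
a=cv2.imread("pics/wrist7.png")[0:150,440:600]
cv2.imwrite("pics/w7z.png",cv2.resize(a,None,fx=4,fy=4,interpolation=cv2.INTER_NEAREST))
E
```

```text
t 9.9 pos [513.8  39.7 145.2] q [3.100e+00 2.120e+01 1.092e+02 1.000e-01 4.950e+01 1.370e+01] F [ 1.4  7.2 -0.4] T [ 0.91 -0.12  0.31] w 13.6
-z angle 79.31450341290592 x [ 0.001  0.002 -1.   ]
```

View pics/w7z.png

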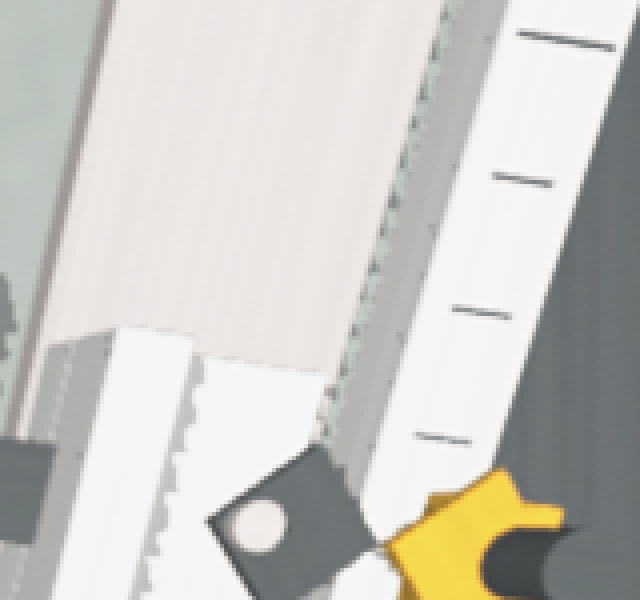

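```bash
python3 - <<'E'
from h import *
y=np.radians(-18.1); Rm=np.array([[np.cos(y),np.sin(y)],[-np.sin(y),np.cos(y)]]); O=np.array([524.5,95.8])
c=np.load("pics/wrist7.npy",allow_pickle=True).item()
for n,p in dict(tip=(377,544),left=(208,520),up=(318,446),mark=(385,546),mu=(503,468)).items(): print(n,(Rm@(ray(c,np.array(p)/4+[439.5,-.5],30)[:2]-O)).round(2))
a=cv2.imread("pics/wrist7.png")[80:200,470:600]
cv2.imwrite("pics/w7y.png",cv2.resize(a,None,fx=5,fy=5,interpolation=cv2.INTER_CUBIC))
a=cv2.imread("pics/top7.png")[120:190,260:360]
cv2.imwrite("pics/t7y.png",cv2.resize(a,None,fx=6,fy=6,interpolation=cv2.INTER_CUBIC))
E
```

```text
tip [140.86  19.8 ]
left [112.22  19.98]
up [126.77  33.63]
mark [142.26  19.66]
mu [157.56  34.16]
```

View pics/w7y.png

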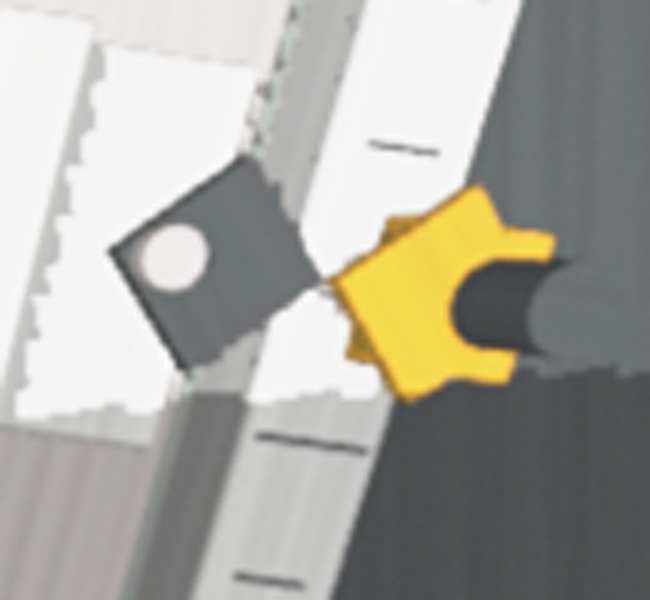

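View pics/t7y.png

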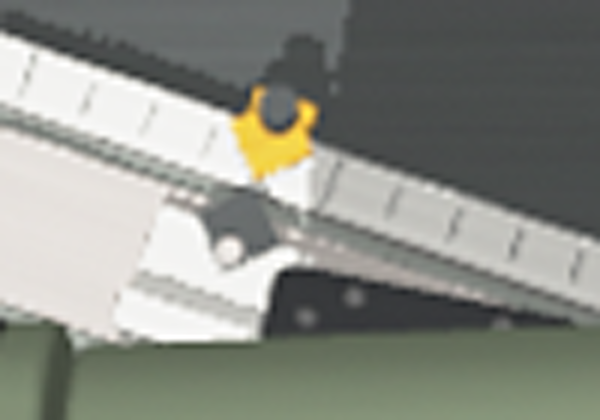

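Request:
move_arm(moves=[[[0,0,0],0,-0.6],[[0,0,0],0,-0.4],[[0,0,0],0,-0.2],[[0,0,0],0,-0.1],[[0,0,0],0,0],[[0,0,0],0,0]])

```text
time_s: 10.75
ee_pos: [513.7, 38.9, 145.2]
ee_rot: [10.2, 90.0, -90.6]
force: [0.2, -0.2, 0.1]
gripper_width: 45.5
```

```bash
python3 look.py 8 wrist; python3 - <<'E'
import cv2
a=cv2.imread("pics/wrist8.png")[80:200,470:600]
cv2.imwrite("pics/w8y.png",cv2.resize(a,None,fx=5,fy=5,interpolation=cv2.INTER_CUBIC))
E
```

```text
t 10.75 pos [513.7  38.9 145.2] q [  3.1  21.2 109.2  -0.   49.6  13.9] F [ 0.2 -0.2  0.1] T [-0.06 -0.08  0.01] w 45.5
-z angle 79.17549812743347 x [-0. -0. -1.]
```

View pics/w8y.png

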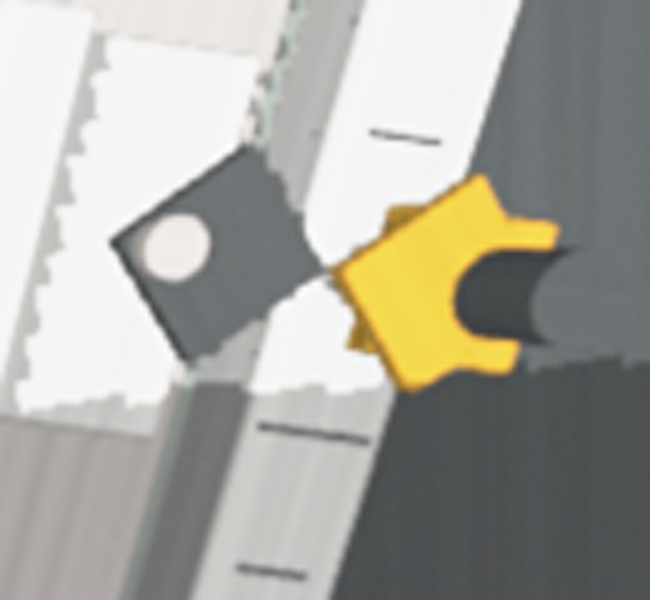

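View pics/wrist8.png

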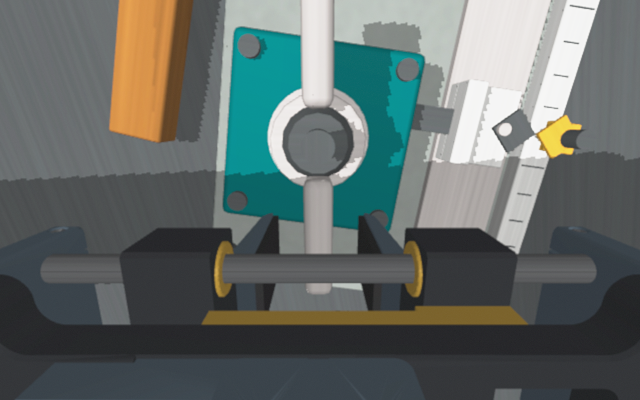

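Request:
move_arm(moves=[[[-3,0,0],0,0],[[-8,0,0],0,0],[[-14,0,0],0,0.5],[[-15,0,0],0,0.5],[[-15,0,0],0,0.5],[[-15,0,0],0,0.5]])

```text
time_s: 11.55
ee_pos: [512.8, 38.9, 293.3]
ee_rot: [-74.2, 89.8, -175.0]
force: [0.6, 0.5, -0.5]
gripper_width: 68.7
```

```bash
python3 look.py 9 wrist scene; python3 - <<'E'
import cv2
a=cv2.imread("pics/wrist9.png")[80:220,400:560]
cv2.imwrite("pics/w9y.png",cv2.resize(a,None,fx=4,fy=4,interpolation=cv2.INTER_CUBIC))
E
```

```text
t 11.55 pos [512.8  38.9 293.3] q [ 3.1 12.9 97.1 -0.  70.2 13.9] F [ 0.6  0.5 -0.5] T [ 0.01 -0.07 -0.04] w 68.7
-z angle 79.17394991590791 x [-0.004 -0.    -1.   ]
```

View pics/w9y.png

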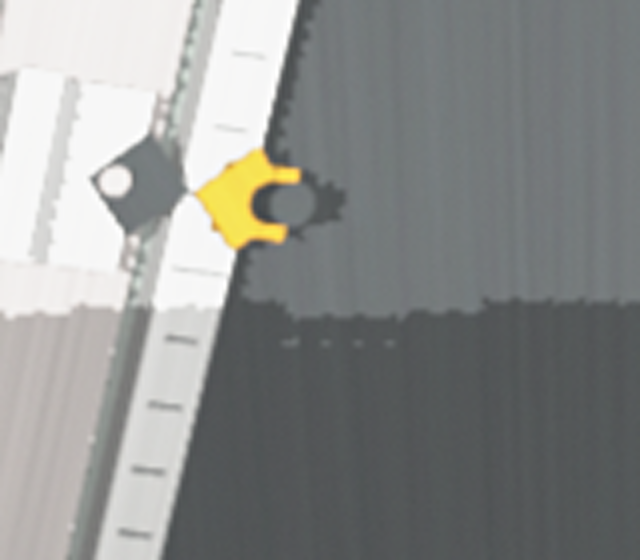

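View pics/scene9.png

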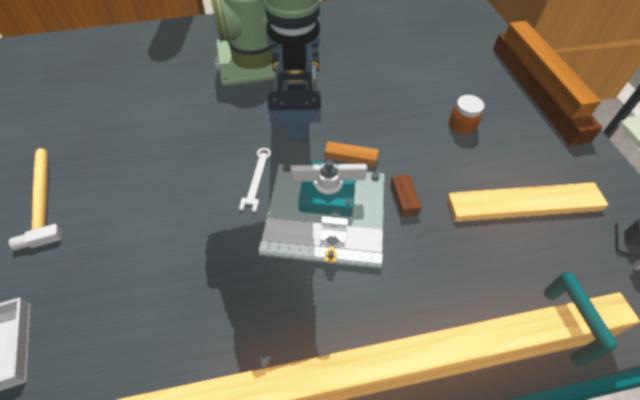

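The pointer tip at (187,189) meets the brass tip at (195,191) along the fixture's x direction, and the loose items haven't moved. Handing in.

```bash
python3 -c "
from workcell import env; print(env.job_done())"
```

```text
the job is handed in; nothing more can be done
None
```

The wing nut is free, and the pointer sits at the brass set mark to within about 0.3 mm along the scale. I handed the job in at about 11.7 s, with the gripper open and about 15 cm above the working height, touching nothing.

- **Freeing it:** I gripped the wing on the robot's side and rocked it six alternating swings, to about +0.31 and −0.30 rad where measured. On the next counterclockwise turn it went past its old stop with little force (0.42 rad), so it was free.
- **Setting it:** I turned it counterclockwise to about 1.42 rad and measured 8.4 mm left to go from the wrist camera. The top camera gave 8.3 mm; the coarser scene camera disagreed slightly at 7.2 mm. I went with the closer wrist view and turned a final 0.28 rad.
- **Last checks:** Wrist pictures before release, after release and after lifting all showed the tips lined up. The set mark, both offcuts and the spanner looked unmoved in the final scene picture, judged by eye. The tool force read 7 N or less each time I checked.

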